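Raise the heavy lid of the bench kiln with its lever and hook the lever down

ROBOT

A 6-joint arm with a two-finger parallel gripper is mounted at the origin on a cart in front of the work surface, level with it; the furniture and walls round the work are solid. World frame = base frame: x ahead of the robot, y to its left, z up, the work surface at z = 0. Lengths are in m, angles in rad, forces in N, time in s.
With the tool pointing down it reaches from about 0.35 to 0.775 m from the base axis. Payload 7.3 kg.
Tool frame: the origin (TCP) lies midway between the tips of the shut fingers; the grasp point (between the pads) lies manip.grasp_offset behind it (manip.grasp_offset is the distance from the TCP to the grasp point, in m); z points along the fingers, y is the direction in which the jaws open and shut (so a half turn about z gives the same grasp; the last joint's range is limited). The gripper opens to 92 mm and grips with 3 to 60 N. Pads are 19 mm wide; open, the fingers measure 130 mm over their backs; the gripper's body (75 mm by 190 mm) begins 47 mm behind the grasp point.
Start: joints at [1.078, 0.342, 1.524, -0, 1.275, -0.146], TCP at [0.178, 0.494, 0.227] pointing down, gripper open.
Joint ranges: [-2.53, 2.53], [-0.77, 2.02], [0.04, 2.7], [-1, 4.14], [0.28, 2.66], [-3.11, 3.11]. Speed limits (rad/s): [2.57, 2.57, 3.14, 3.14, 3.14, 3.14].

INTERFACE

Orientations are given as a unit quaternion [x, y, z, w].
In Python, from bench import manip gives the robot as it stands. The module is installed in compiled form; this text tells all that it offers.
- The arm moves only by the shell command python3 -m jog 'ROWS' [OPENING]. ROWS is JSON, a list of rows, each a list of 2 entries, a list of its own where there are three numbers: the shift along the tool's x, y, z in cm, then the turn about the tool's z in rad. A call has 1 to 5 rows; each row is the pose to reach, as a shift and turn from the pose commanded when the call began, along the tool's axes at that moment; what a row does not reach only later rows make up. A row lasts 1/10 s, in which the tool goes at most 50 mm and 8.59 degrees, less where a joint would pass 70% of its speed; a pose out of reach is approached as far as the arm can. A call with a gripper value outside its range is refused whole. OPENING is the opening in per cent of the stroke, from 0 (shut) to 100 (fully open), set as the call begins (- or left out, the last holds). The fingers move at their own pace and stop on an object; the grip force is fixed at half the most. Time passes only in rows, so rows that repeat a pose let the fingers close. It gives the time, the measured TCP pose, the force and the opening at its end, in the units of the state.
- manip.get_obs(): the state, without advancing time (a new reading comes with each control period).
- manip.read_camera(name): name is "scene" or "top" or "wrist"; returns a dict with "color" (480x640x3 uint8, blue, green, red), "range_z" (480x640 float32, m along the optical axis (not along the pixel's ray), 0 where there is no reading), "intrinsics" (3x3 intrinsics, pixels), "dist_coeffs" ([k1, k2, p1, p2, k3] as OpenCV has them; the pictures are not rectified), "view" (4x4, takes a point from world to camera coordinates); the wrist camera has in their place "hand_eye" (4x4, takes a point from camera to tool coordinates, whose origin is the TCP and whose axes are the flange's). Camera axes: x right, y up, looking along -z (the intrinsics and any distortion apply to the point x, -y, -z); pixel columns grow to the right and rows downward; lengths in m; the calibration is good to about 2 mm. A picture is of the moment at which its call begins: read the wrist's pose just before it.
- manip.job_done(): hands the job in, once; it reports no verdict.
The state is a dict: "time": time; "qpos": joint angles; "joint_velocities": joint speeds; "effort": joint torques, N m; "eef_pos": TCP position; "tool_rot": TCP orientation; "wrist_force": force on the tool from outside, world axes, zero at the start; "ft_torque": the same for the moment, N m; "opening": finger opening in m.
Only numpy, scipy, OpenCV 4.12 (cv2) and the standard library are available. Lean on these libraries where they do the work, as an engineer would, in place of code of your own. Each camera call takes 0.05 s, during which the arm holds its last target.

TASK

The bench kiln has cooled and I want both hands free to empty it: with your fingertips press the tread of its lifting lever down until the heavy lid has swung fully open, push the lever sideways in under the steel hook beside it, and let it come up against the hook so that the lid stays open when you take your hand away. Push only on the tread: do not grip or lift the lever, do not touch the lid, and leave the small things standing around where they are.

Things in the scene. Friction and masses are not known exactly. Their poses are not given: they have to be found in the camera images.
- kiln: Grey bench kiln on four legs, fixed. Box 130 (x) x 120 (y) mm, rim 145 mm above its underside, lid top 171. Origin: middle of the underside on the steel tray. Its x axis points from front to lid hinge, y to the lever's side. The lever pivots at (-33, 88, 131) mm; its long arm runs out past the front, along -x. The dial is on the -y side, towards the robot
- tread (a point): Middle of the upper face of the lever's tread, which moves with the lever: a black ribbed plate 76 mm across the lever, 56 mm along it, with a rim 7 mm high along both sides (68 mm apart). It is 170 mm from the lever's pivot, about 188 mm above the tray at rest, slopes 15 degrees down towards the kiln, and sinks 95 mm to the stop, where it slopes 19 degrees the other way
- lever (a joint): Tilt of the lifting lever, rad: about 0.02 at rest (tread up), grows as the tread is pressed down, stop at 0.59. The short end has a roller under a bracket of the lid, so pressing lifts the lid; 5 to 15 N on the tread, and the lid's weight brings it back up. The bar clears the lip of the hook above 0.53; held up against the hook it reads about 0.45
- lever_swivel (a joint): Sideways swing of the lever about the upright axis of its pivot, rad: about 0 at rest, grows as the tread goes towards the kiln's -y side (the hook's side); moves easily. The bar lies inside the hook's lip above 0.24 (tread 41 mm aside) and meets the hook's post at about 0.32
- hook (a point): Middle of the underside of the fixed steel hook, an upside-down L in front of the kiln, 90 mm from the lever's pivot. At rest the lever's bar (12 mm wide, 10 high) is higher than the hook and passes 5 mm beside its tip on the way down. The tip has a lip that hangs 4.5 mm below the underside; the space between lip and post is 24 mm wide
- lid (a joint): Opening of the kiln's heavy lid, rad: 0 shut, about 0.65 with the lever at its stop, about 0.5 with the lever resting under the hook. It falls shut by its own weight when the lever is let go
- desk_lamp: Black spring-arm lamp to keep clear of. From its foot at the far left its arm rises to an elbow about 0.37 m high, roughly at x 0.38, y 0.12, between robot and kiln, and goes on to the right above the robot's side of the tray, rising to a shade about 0.6 m high. Pass over the elbow with fingertips above 0.43 m; it yields if brushed. Its origin is not on the lamp
- brass_cup: Small shallow brass cup, 38 mm wide, 11 high, loose on the wooden bench; leave it. Origin: middle of its underside
- white_vial: White vial with a cap, 31 mm wide, 45 high, loose on the wooden bench; leave it. Origin: middle of its underside
- round_tin: Pale round tin, 64 mm wide, 35 high, loose on the wooden bench; leave it. Origin: middle of its underside
- graphite_mould: Black graphite block with two hollows, 52 x 100 x 20 mm, loose on the steel tray; leave it. Origin: middle of its underside

How it is judged:
On the way, in this order (a step that is already met when the one before it is completed fails the run):
1. the lever is pressed down and the lid has swung fully open (value of joint lever above 0.48 rad and value of joint lid above 0.5 rad), for 0.1 s.
2. the lever is pushed in under the hook, the lid still open (value of joint lever_swivel above 0.22 rad and value of joint lid above 0.42 rad), for 0.2 s.
At the end, for the whole second after the job is handed in: the lever rests under the hook (swung aside by more than 0.22 rad, pressed by more than 0.40 rad) and the lid stays open by more than 0.42 rad, at rest (all of step 2 and value of joint lever above 0.4 rad and velocity of joint lid between -0.05 and 0.05 rad/s); the robot touches nothing.
It fails at once if the lid is touched by the robot (contact force between any of the fingers, the arm and lid above 1 N).
It fails at once if the lever is lifted (value of joint lever below -0.08 rad).
It fails at once if the lever's bar is touched instead of the tread, or the tread is gripped across its two rims (contact force between the fingers and lever_c0 above 1 N or (contact force between the fingers and lever_c3 above 1 N and contact force between the fingers and lever_c4 above 1 N)).
It fails at once if the brass cup, white vial, round tin or graphite mould is lifted or pushed more than 25 mm (distance of any of brass_cup, white_vial, round_tin, graphite_mould from where it was at the start of the episode above 0.025 m).
It also fails if it takes over 42 s, if anything falls off the work surface, if the arm or the gripper's body presses on something with over 40 N, if the wrist force passes 120 N, or if a joint passes its speed limit or range.

## Working session

There is one attempt and no reset: what is moved stays moved. The work goes in short steps, Python scripts to look and compute and a shell command to move; the robot and the scene stay as the last step left them, time stands still between calls to the robot, and variables do not carry over. Pictures are saved under pics/ and viewed, and the job is handed in when it is done.

```bash
mkdir -p pics; cat > h.py <<'E'
import numpy as np, cv2
from bench import manip
def grab(n):
    o=manip.get_obs(); c=manip.read_camera(n); return o,c
def world(c,u,v,z=None):
    """pixel -> world using depth (z None) or plane z; fixed cams"""
    p=cv2.undistortPoints(np.array([[[u,v]]],float),np.array(c['intrinsics']),np.array(c['dist_coeffs']))[0,0]
    d=np.array([p[0],-p[1],-1.0])
    V=np.linalg.inv(np.array(c['view']))
    if z is None:
        r=c['range_z'][int(v),int(u)]; return V[:3,:3]@(d*r)+V[:3,3]
    D=V[:3,:3]@d; return V[:3,3]+D*(z-V[2,3])/D[2]
E
python3 - <<'E'
from h import *
o=manip.get_obs(); print({k:np.round(v,3) for k,v in o.items()}, manip.grasp_offset)
for n in('scene','top','wrist'):
    o,c=grab(n); cv2.imwrite(f'pics/{n}0.png',c['color']); 
    if n!='wrist': print(n,np.linalg.inv(c['view'])[:3,3])
E
```

```text
{'time': np.float64(0.0), 'qpos': array([ 1.078,  0.343,  1.525,  0.   ,  1.275, -0.146]), 'joint_velocities': array([0.002, 0.   , 0.002, 0.003, 0.001, 0.001]), 'effort': array([ 2.0000e-03, -4.3123e+01, -2.4422e+01,  7.2000e-02,  5.6000e-02,
       -0.0000e+00]), 'eef_pos': array([0.178, 0.493, 0.226]), 'tool_rot': array([ 0.173,  0.985, -0.001, -0.   ]), 'wrist_force': array([-0.452, -0.001,  0.266]), 'ft_torque': array([ 0.011,  0.051, -0.021]), 'opening': np.float64(0.092)} 0.0188
scene [1.2274721  0.29819584 0.79033683]
top [-0.08060778 -0.25562499  0.85768598]
```

View pics/scene0.png

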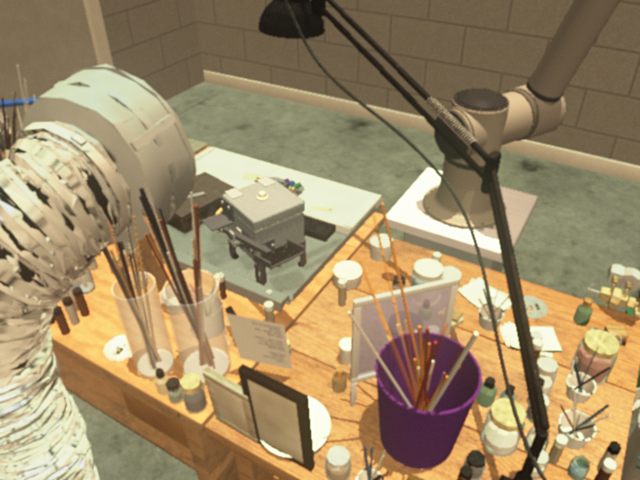

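View pics/top0.png

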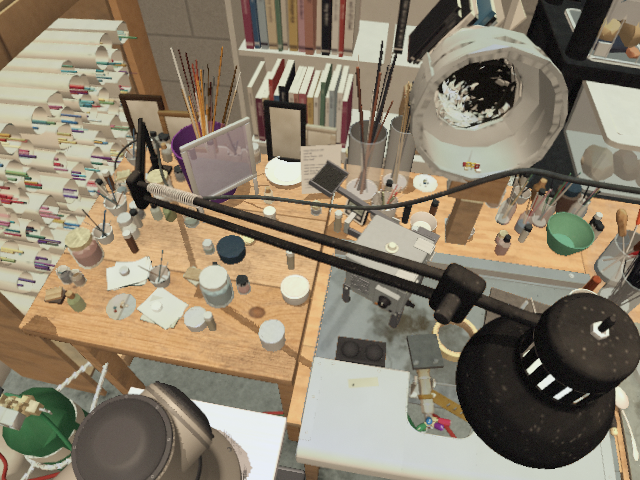

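View pics/wrist0.png

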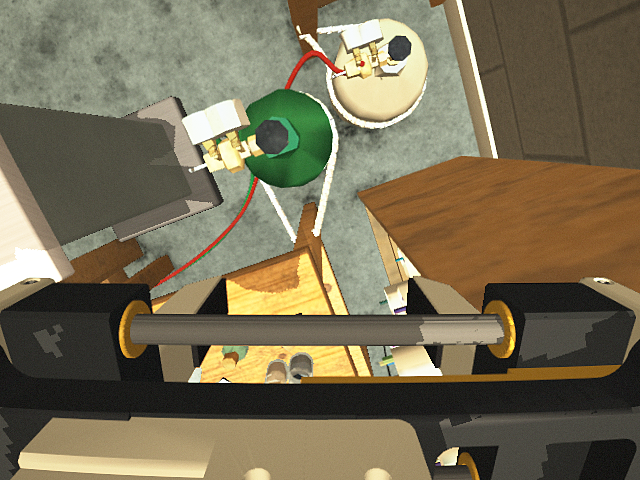

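```bash
python3 - <<'E'
from h import *
o,c=grab('top')
im=c['color']; cv2.imwrite('pics/top1.png',cv2.resize(im[140:320,270:470],(800,720),interpolation=cv2.INTER_CUBIC)[:600])
for p in [(327,178),(313,178),(330,163),(346,176),(328,195),(390,246),(360,352),(295,290)]: print(p,np.round(world(c,*p),3))
o,c=grab('scene')
im=c['color']; cv2.imwrite('pics/scene1.png',cv2.resize(im[160:290,170:350],(800,578),interpolation=cv2.INTER_CUBIC))
for p in [(205,222),(262,195),(318,228),(348,270)]: print(p,np.round(world(c,*p),3))
E
```

```text
(327, 178) [ 0.6   -0.16   0.187]
(313, 178) [ 0.59  -0.131  0.192]
(330, 163) [ 0.642 -0.159  0.192]
(346, 176) [ 0.623 -0.198  0.177]
(328, 195) [ 0.558 -0.169  0.18 ]
(390, 246) [ 0.443 -0.307  0.185]
(360, 352) [ 0.292 -0.281  0.025]
(295, 290) [ 0.407 -0.125  0.031]
(205, 222) [ 0.536 -0.398  0.131]
(262, 195) [ 0.455 -0.303  0.183]
(318, 228) [ 0.295 -0.266  0.013]
(348, 270) [ 0.422 -0.116  0.035]
```

View pics/top1.png

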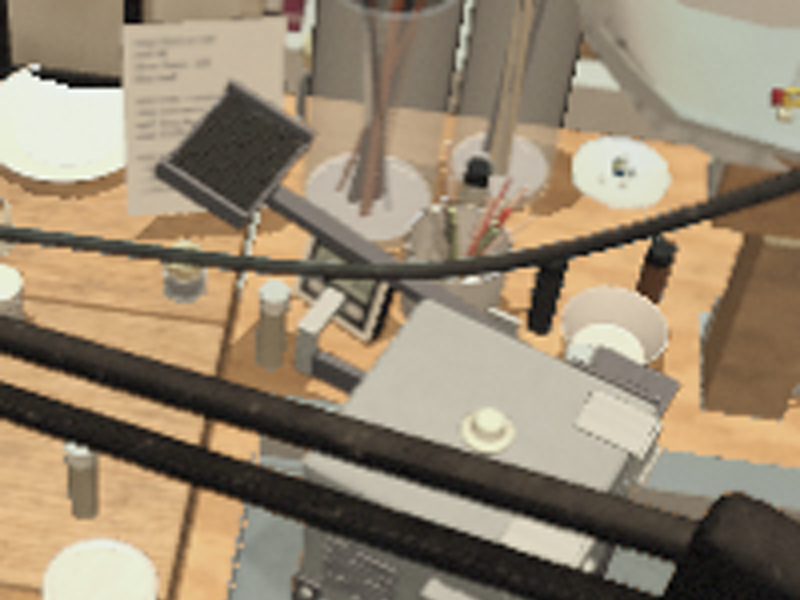

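View pics/scene1.png

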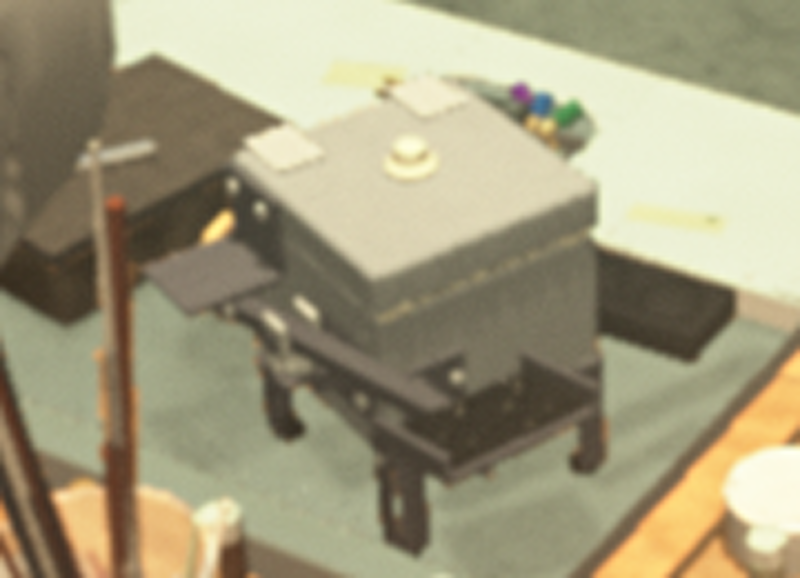

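```bash
cat >> h.py <<'E'
def cloud(c,M=None):
    H,W=c['range_z'].shape
    u,v=np.meshgrid(np.arange(W),np.arange(H))
    p=cv2.undistortPoints(np.stack([u,v],-1).reshape(-1,1,2).astype(float),np.array(c['intrinsics']),np.array(c['dist_coeffs'])).reshape(H,W,2)
    r=c['range_z'][...,None]
    P=np.concatenate([p[...,:1]*r,-p[...,1:]*r,-r],-1)
    V=np.linalg.inv(np.array(c['view'])) if M is None else M
    X=P@V[:3,:3].T+V[:3,3]; X[c['range_z']<=0]=np.nan; return X
E
python3 - <<'E'
from h import *
_,c=grab('scene'); X=cloud(c)
m=(abs(X[...,2]-.178)<.012)&(np.hypot(X[...,0]-.45,X[...,1]+.3)<.12)
lab,st=cv2.connectedComponentsWithStats(m.astype(np.uint8))[1:3]
i=lab[195,262]; print('lid',i,st[i]); P=X[lab==i]; r=cv2.minAreaRect(P[:,:2].astype(np.float32)); print(r,np.median(P[:,2])); print(np.round(cv2.boxPoints(r),3))
_,c=grab('top'); X=cloud(c)
g=c['color'].max(2)
for (u,v) in [(337,189),(345,193),(352,197),(360,202),(368,208),(376,211),(384,215),(390,217),(347,222),(352,230),(349,219)]: print(u,v,np.round(X[v,u],3))
# tread
m=(abs(X[...,2]-.187)<.03)&(np.hypot(X[...,0]-.60,X[...,1]+.162)<.06)&(g<120)
lab,st=cv2.connectedComponentsWithStats(m.astype(np.uint8))[1:3]
i=lab[178,327];P=X[lab==i];print(st[i],P.mean(0),cv2.minAreaRect(P[:,:2].astype(np.float32)))
A=np.c_[P[:,:2]-P[:,:2].mean(0),np.ones(len(P))]; print(np.linalg.lstsq(A,P[:,2],rcond=None)[0])
E
```

```text
lid 1 [ 220  176   85   49 2269]
((0.4523390531539917, -0.30894792079925537), (0.14362511038780212, 0.1334894448518753), 68.5980453491211) 0.17282764156337893
[[ 0.364 -0.351]
 [ 0.488 -0.4  ]
 [ 0.541 -0.266]
 [ 0.416 -0.218]]
337 189 [ 0.587 -0.184  0.171]
345 193 [ 0.581 -0.202  0.169]
352 197 [ 0.573 -0.218  0.167]
360 202 [ 0.57  -0.237  0.159]
368 208 [ 0.307 -0.255  0.432]
376 211 [ 0.557 -0.273  0.151]
384 215 [ 0.555 -0.291  0.145]
390 217 [ 0.654 -0.312  0.03 ]
347 222 [ 0.534 -0.215  0.129]
352 230 [ 0.532 -0.228  0.109]
349 219 [ 0.546 -0.218  0.127]
[309 161  42  39 758] [ 0.59902921 -0.1649589   0.1847189 ] ((0.5942862629890442, -0.17692971229553223), (0.08434362709522247, 0.07844285666942596), 66.7782211303711)
[0.12088781 0.299755   0.1847189 ]
```

```bash
python3 - <<'E'
from h import *
Ps=[]
for n in('scene','top'):
    _,c=grab(n); X=cloud(c).reshape(-1,3); Ps.append(X[~np.isnan(X[:,0])])
    P=Ps[-1]; P=P[(P[:,0]>0.1)&(P[:,0]<0.9)&(P[:,1]>-.7)&(P[:,1]<.6)&(P[:,2]>-.1)&(P[:,2]<.9)]
    Ps[-1]=P
for n,P in zip('st',Ps):
  print(n,'height max map /cm; rows x .1...,cols y .6..-.7 (5cm)')
  for x in np.arange(.15,.9,.05):
    row=[]
    for y in np.arange(.6,-.65,-.05):
        m=(abs(P[:,0]-x)<.025)&(abs(P[:,1]-y)<.025)
        row.append('%3d'%(100*np.percentile(P[m,2],99)) if m.sum()>2 else '  .')
    print('%.2f'%x,' '.join(row))
print('lamp arm:')
P=np.vstack(Ps); 
for y in np.arange(.3,-.6,-.05):
    m=(P[:,2]>.3)&(P[:,0]<.5)&(abs(P[:,1]-y)<.01)
    Q=P[m]
    if len(Q): print('%.2f'%y,len(Q),np.round(np.percentile(Q,[2,50,98],axis=0)[:,[0,2]],3).tolist())
E
```

```text
s height max map /cm; rows x .1...,cols y .6..-.7 (5cm)
0.15   .   .   .   .   .   .   .   .   .   0   0   0   0   0   0   0   2   2  51  50  48  48  48   2   2
0.20   .   .   .   0   0   0   0   0   0   0   0   0   0   0   0   0  48  50  51   2  44  45  43   2   2
0.25   .   .   .   0   0   0   0   0   0   0   0   0   0   0  44  46  47   2   2  52   9   .   .   2   2
0.30   .   .   .   1   2   5   0   1   1   2   2   5  40  42  43   0  41  44  49  52   .   .   6   6   6
0.35   .   .   .   0   4   4   0   0   6  35  36  38  39  36  37  39  40   2  14  17   .   .   6   6   6
0.40   .   .   .   0   8   8   2   2   6  35  35  31  34  34   3   3  16  17  17  17   .   0   6   6   6
0.45   .   .   .   0   8   8   7   1  30  31  27   .   .   0   3   3  15  17  18  17  17   0   0   6   4
0.50   .   .   .   0   9   8   7   0  29  25   .   .   .   0   6   0   1  17  17  17  17   0   0   0   0
0.55   .   .   .   0   8   7   6  26  27   .   .   .   .   0   0  19   9  17  16  13  13   2   2   .   .
0.60   .   .   .   6   8   8   7  25  21  24  24   .   4   4  19  19  18  15  38  29   5   8   0   
[... 2283 characters left out ...]
]]
0.05 383 [[0.33, 0.302], [0.343, 0.367], [0.399, 0.381]]
0.00 476 [[0.306, 0.324], [0.319, 0.38], [0.383, 0.401]]
-0.05 428 [[0.284, 0.348], [0.295, 0.382], [0.371, 0.419]]
-0.10 451 [[0.259, 0.367], [0.27, 0.402], [0.361, 0.438]]
-0.15 486 [[0.235, 0.382], [0.245, 0.421], [0.348, 0.458]]
-0.20 545 [[0.211, 0.4], [0.22, 0.441], [0.332, 0.478]]
-0.25 629 [[0.187, 0.424], [0.195, 0.462], [0.314, 0.497]]
-0.30 753 [[0.162, 0.463], [0.171, 0.481], [0.293, 0.517]]
-0.35 1377 [[0.126, 0.478], [0.14, 0.525], [0.271, 0.539]]
-0.40 2682 [[0.101, 0.426], [0.12, 0.479], [0.256, 0.572]]
-0.45 1058 [[0.102, 0.425], [0.126, 0.562], [0.254, 0.575]]
-0.50 79 [[0.136, 0.424], [0.17, 0.47], [0.234, 0.591]]
```

```bash
cat >> h.py <<'E'
from scipy.spatial.transform import Rotation as Rt
def go(t,yang=None):
    o=manip.get_obs(); R=Rt.from_quat(o['tool_rot']).as_matrix(); p=np.array(o['eef_pos'])
    d=R.T@(np.array(t)-p)*100
    a=np.arctan2(R[1,1],R[0,1]); 
    print('t%.2f pos'%o['time'],np.round(p,4),'shift cm',np.round(d,2),'yang %.1f'%np.degrees(a),'' if yang is None else 'turn %.3f'%(-((np.radians(yang)-a+np.pi)%(2*np.pi)-np.pi)),'F',np.round(o['wrist_force'],1),'q',np.round(o['qpos'],2))
E
python3 -m jog '[[[0,0,-5],0],[[0,0,-10],0],[[0,0,-15],0],[[0,0,-20],0],[[0,0,-24],0]]' 0
python3 -c "
from h import *
go([.40,.17,.465],-21.4);go([.56,-.05,.45],-21.4)"
```

```text
time: 0.95
eef_pos: [0.1782, 0.4934, 0.4701]
tool_rot: [0.172, 0.985, 0.002, 0.001]
wrist_force: [1.2, 0.8, -0.1]
opening: 0.0568
t0.95 pos [0.1782 0.4934 0.4701] shift cm [-31.85 -22.88   0.45] yang 70.1 turn 1.598 F [ 1.2  0.8 -0.1] q [ 1.08  0.29  0.95  0.    1.9  -0.15]
t0.95 pos [0.1782 0.4934 0.4701] shift cm [-54.37 -38.14   1.91] yang 70.1 turn 1.598 F [ 1.2  0.8 -0.1] q [ 1.08  0.29  0.95  0.    1.9  -0.15]
```

```bash

python3 -m jog '[[[-4,-2.8,0],0.14],[[-8,-5.6,0],0.28],[[-12,-8.4,0],0.42],[[-16,-11.2,0],0.56],[[-20,-14,0],0.7]]' 0
python3 -c "
from h import *
go([.40,.17,.465],-21.4);go([.56,-.05,.46],-21.4)"
```

```text
time: 1.45
eef_pos: [0.3195, 0.2924, 0.4669]
tool_rot: [0.502, 0.865, 0.0, 0.0]
wrist_force: [0.8, 0.6, -1.3]
opening: 0.0165
t1.45 pos [0.3195 0.2924 0.4669] shift cm [-14.62   0.93   0.19] yang 29.7 turn 0.892 F [ 0.8  0.6 -1.3] q [0.56 0.1  1.2  0.   1.84 0.05]
t1.45 pos [0.3195 0.2924 0.4669] shift cm [-41.66   3.91   0.69] yang 29.7 turn 0.892 F [ 0.8  0.6 -1.3] q [0.56 0.1  1.2  0.   1.84 0.05]
```

```bash

python3 -m jog '[[[-4.5,0.4,0],0.14],[[-9,0.8,0],0.28],[[-13.5,1.2,0],0.42],[[-18,1.6,0],0.56],[[-22.5,2,0],0.7]]' 0
python3 -c "
from h import *
go([.60,-.155,.40],-21.4)"
```

```text
time: 1.95
eef_pos: [0.4495, 0.1076, 0.4669]
tool_rot: [0.768, 0.64, 0.0, 0.0]
wrist_force: [0.5, 0.9, -0.4]
opening: 0.0004
t1.95 pos [0.4495 0.1076 0.4669] shift cm [-23.1   19.55   6.69] yang -10.4 turn 0.192 F [ 0.5  0.9 -0.4] q [0.07 0.16 1.13 0.   1.85 0.25]
```

```bash

python3 -m jog '[[[-3.5,3,0],0.05],[[-7,6,0],0.1],[[-10.5,9,0],0.15],[[-14,12,0.5],0.19],[[-17.5,15,2],0.19]]' 0
python3 -c "
from h import *
go([.603,-.160,.30],-21.4)
_,c=grab('scene'); cv2.imwrite('pics/scene2.png',c['color'])
_,c=grab('top'); cv2.imwrite('pics/top2.png',c['color'])"
```

```text
time: 2.45
eef_pos: [0.5668, -0.0912, 0.4478]
tool_rot: [0.824, 0.566, 0.001, 0.001]
wrist_force: [1.2, 0.6, 0.3]
opening: 0.0007
t2.45 pos [ 0.5668 -0.0912  0.4478] shift cm [-5.13  5.81 14.79] yang -21.0 turn 0.006 F [1.2 0.6 0.3] q [-0.29  0.39  0.86  0.    1.89  0.07]
```

View pics/scene2.png

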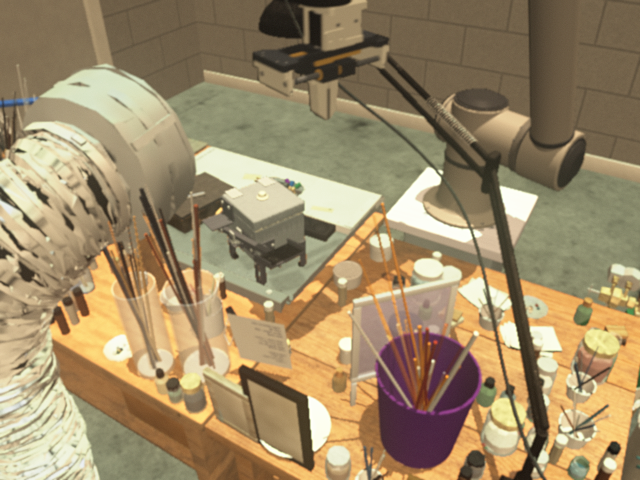

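View pics/top2.png

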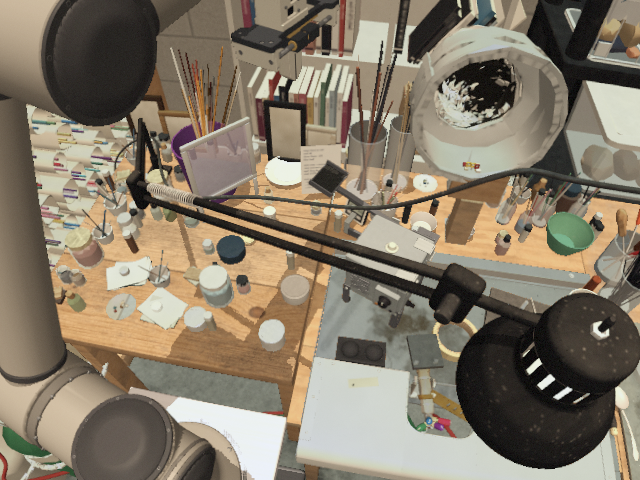

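```bash
python3 - <<'E'
from h import *
for n in('scene','top'):
  _,c=grab(n); P=cloud(c).reshape(-1,3); P=P[~np.isnan(P[:,0])]
  print(n)
  ys=np.arange(-.02,-.36,-.02); print('     ',' '.join('%3d'%(y*100) for y in ys))
  for x in np.arange(.52,.80,.02):
    row=[]
    for y in ys:
        m=(abs(P[:,0]-x)<.01)&(abs(P[:,1]-y)<.01)
        row.append('%3d'%(100*P[m,2].max()) if m.sum()>0 else '  .')
    print('%.2f'%x,' '.join(row))
E
```

```text
scene
       -2  -4  -6  -8 -10 -12 -13 -16 -18 -20 -22 -24 -26 -28 -30 -32 -34
0.52   .  54  60  60   0   0   0   0   2   1   0   0  17  17  17  17  13
0.54   .  60  60   0   0   0   0   0   1   9   2   2  17  16  14  14  13
0.56   .  60  61  59  59  54  19  19  18   2   3  15  15  15  14  14   2
0.58   .   0  62  62  61  61  19  18  18  17  16  16  15   2   2   5   5
0.60   4   0  61  62  62  61  54  18  18  17   0   0   0   0   0   6   5
0.62   4   0  51  54  54  54  54  54  18  18   0   0   0   0   0  42  42
0.64   0   0   0  54  54  54  54  54  19  18   .   4  12  12   0  43  45
0.66   0   0   0  54  54  54  54   . -50 -51   5   5   6  10  36  42  45
0.68   0   0   0   0   0   0   .   .   .   .   0   0   2   .  37  42  45
0.70   0   0   0   7   5   3   0   0   0   0   2   0   .   .  38  42  45
0.72   1   0   0  16  15  13  10   7   4  19  19  19  19   .  38  42  45
0.74   1   .   .   .  16  15  16  15  19  33  21   .  19   .  36  42  44
0.76   0   .   .   . -23   .   .  15  39  38  24  27  29  19   0  35  40
0.78   .   .   .   . -19   .   .   .  19  19  28  36  39  19  32  35  4
[... 547 characters left out ...]
 55  55  19  19   0   0   0   .   .  42  43
0.64   0   0   0   0  54  53  53  54  19  18   1   4   4  12   6  42  45
0.66   0   0   0   0   0   3   3   0   0   3   4   4   5  11  35  42  44
0.68   0   0   0   0   0   3   3   0   0   5   4   .   5  11  37  42  44
0.70   0   0   0   8   6   3   0   0   0   0   .   .   6  12  37  42  44
0.72   1   1   0  15  16  14  12   2   0  20  20  19  19   4  36  42  44
0.74   1   1   1   0  15  16  16  16  19  36  22   .  21  20  33  42  44
0.76   0   0   1   .   . -27 -16  15  35  38  24  26  32  29  19  20  14
0.78   0   0   0   .   .   . -16   .  19  20  28  36  39  20  32  27  19
0.80   0   0   0   .   .   . -15   .   0  19  28  39  32  19  17  25  13
```

```bash
python3 -c "
from h import *
go([.597,-.158,.25],-21.4)"
```

```text
t2.65 pos [ 0.566  -0.0901  0.4455] shift cm [-5.23  5.38 19.54] yang -21.1 turn 0.006 F [0.1 0.5 0.2] q [-0.29  0.39  0.87  0.    1.89  0.08]
```

```bash

python3 -m jog '[[[-2.6,2.7,2],0],[[-5.2,5.4,5],0],[[-5.2,5.4,10],0],[[-5.2,5.4,15],0],[[-5.2,5.4,19.5],0]]' 0
python3 -c "
from h import *
_,c=grab('scene'); cv2.imwrite('pics/scene3.png',cv2.resize(c['color'][50:350,120:440],(800,600)[:2]))
_,c=grab('top'); cv2.imwrite('pics/top3.png',cv2.resize(c['color'][80:320,230:490],(650,600)))
M=c['view'];
go([.597,-.158,.19],-21.4)
_,c=grab('wrist'); cv2.imwrite('pics/wrist3.png',c['color'])"
```

```text
time: 3.15
eef_pos: [0.5972, -0.1556, 0.2509]
tool_rot: [0.824, 0.567, 0.001, 0.0]
wrist_force: [0.3, -0.3, -0.7]
opening: 0.0004
t3.25 pos [ 0.5945 -0.1545  0.2464] shift cm [-0.25  0.43  5.63] yang -20.9 turn 0.009 F [-0.3 -1.3 -0.3] q [-0.38  0.5   1.21  0.    1.44 -0.01]
```

View pics/scene3.png

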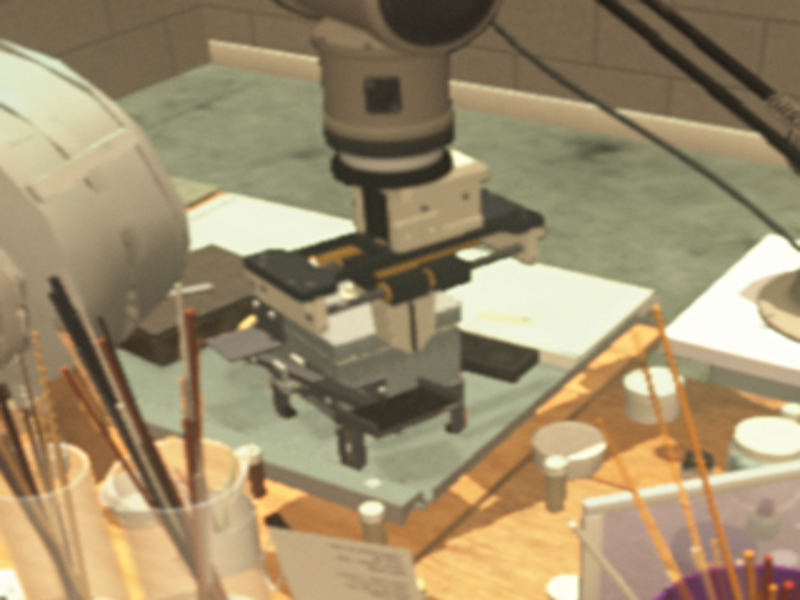

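View pics/top3.png

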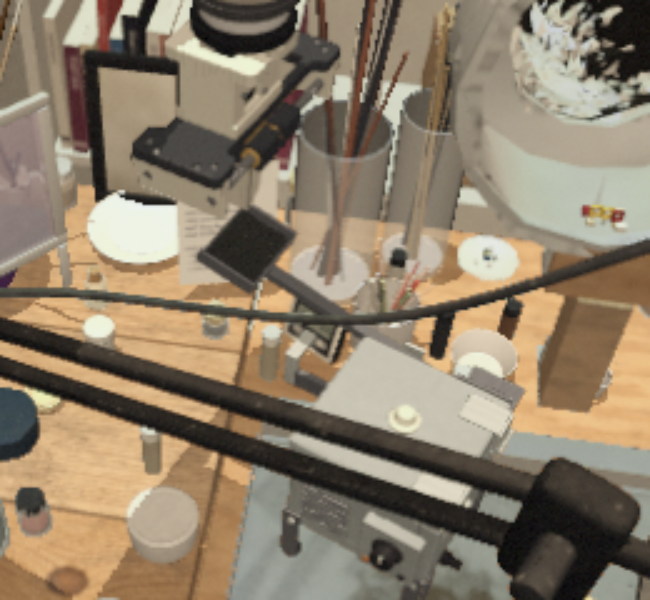

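View pics/wrist3.png

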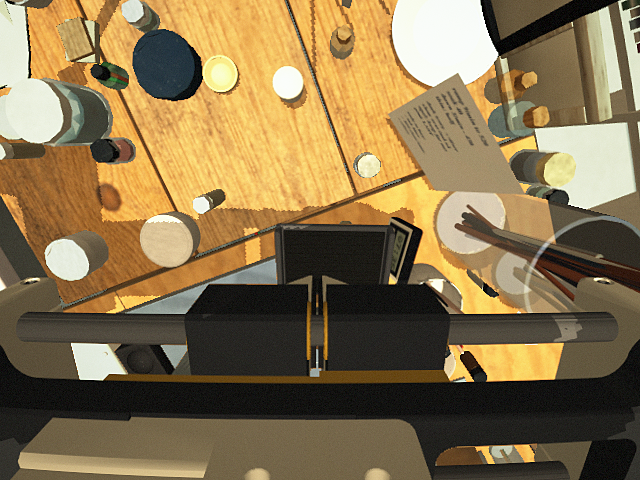

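```bash
python3 - <<'E'
from h import *
_,c=grab('scene'); X=cloud(c)
for p in [(282,253),(270,264),(272,265),(303,247),(288,239),(262,250),(280,258)]: print(p,np.round(X[p[1],p[0]],3))
o,c=grab('wrist'); T=np.eye(4); T[:3,:3]=Rt.from_quat(o['tool_rot']).as_matrix(); T[:3,3]=o['eef_pos']
X=cloud(c,T@np.array(c['hand_eye']))
for p in [(280,225),(390,228),(335,230),(335,240),(278,280),(384,280),(335,255),(335,275),(400,220)]: print('w',p,np.round(X[p[1],p[0]],3))
m=(X[...,2]>.15)&(X[...,2]<.21)&(np.hypot(X[...,0]-.6,X[...,1]+.16)<.08)
P=X[m]; print(len(P),cv2.minAreaRect(P[:,:2].astype(np.float32)),P[:,2].min(),P[:,2].max())
k=np.array([.365,.931]); l=np.array([.931,-.365])
print('along',np.percentile(P[:,:2]@k,[1,99]),'across',np.percentile(P[:,:2]@l,[1,5,50,95,99]))
tc=np.array(o['eef_pos'])[:2]; print('tcp along, across',tc@k,tc@l)
P0=np.array([.603,-.160]);print('est',P0@k,P0@l)
E
```

```text
(282, 253) [ 0.6   -0.157  0.186]
(270, 264) [ 0.647 -0.15   0.197]
(272, 265) [ 0.641 -0.15   0.191]
(303, 247) [ 0.579 -0.125  0.198]
(288, 239) [ 0.561 -0.17   0.187]
(262, 250) [ 0.59  -0.209  0.166]
(280, 258) [ 0.616 -0.151  0.188]
w (280, 225) [ 0.584 -0.127  0.191]
w (390, 228) [ 0.673 -0.204  0.031]
w (335, 230) [ 0.617 -0.144  0.191]
w (335, 240) [ 0.615 -0.15   0.19 ]
w (278, 280) [ 0.565 -0.166  0.182]
w (384, 280) [ 0.648 -0.277  0.001]
w (335, 255) [ 0.611 -0.161  0.188]
w (335, 275) [ 0.606 -0.177  0.184]
w (400, 220) [ 0.691 -0.208  0.002]
6739 ((0.6045532822608948, -0.15844598412513733), (0.04915381968021393, 0.07651077955961227), 69.02285766601562) 0.1798174356143798 0.2015934691451804
along [0.05037778 0.09717353] across [0.58372236 0.58653518 0.62130818 0.65508884 0.65779343]
tcp along, across 0.07292162835025012 0.6139898627083291
est 0.07113499999999998 0.619793
```

```bash

python3 -m jog '[[[0,0,3],0],[[0,0,5],0],[[0,0,6],0],[[0,0,7],0],[[0,0,8],0]]' 0
python3 -m jog '[[[0,0,1],0],[[0,0,2],0],[[0,0,3],0],[[0,0,4],0],[[0,0,4],0]]' 0
python3 -c "
from h import *
go([.597,-.158,.10],-21.4)
o,c=grab('wrist'); cv2.imwrite('pics/wrist4.png',c['color'])
_,c=grab('scene'); cv2.imwrite('pics/scene4.png',cv2.resize(c['color'][100:340,140:460],(800,600)))
"
```

```text
time: 3.9
eef_pos: [0.601, -0.1563, 0.1764]
tool_rot: [0.824, 0.567, 0.004, 0.003]
wrist_force: [2.9, 9.4, 18.0]
opening: 0.0005
time: 4.4
eef_pos: [0.6012, -0.1558, 0.1352]
tool_rot: [0.824, 0.567, 0.004, 0.003]
wrist_force: [3.7, 7.1, 10.7]
opening: 0.0006
t4.40 pos [ 0.6012 -0.1558  0.1352] shift cm [-0.36 -0.34  3.52] yang -20.9 turn 0.008 F [ 3.7  7.1 10.7] q [-0.38  0.59  1.38  0.    1.16 -0.02]
```

View pics/scene4.png

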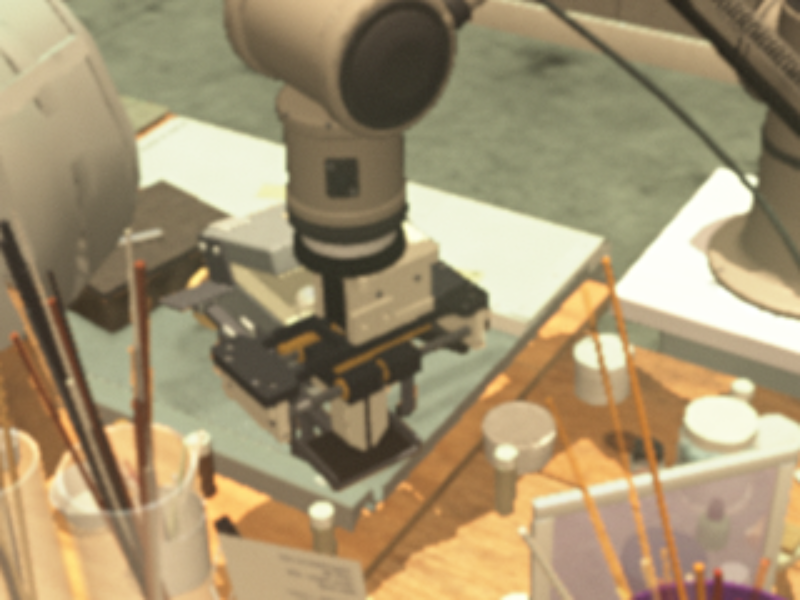

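View pics/wrist4.png

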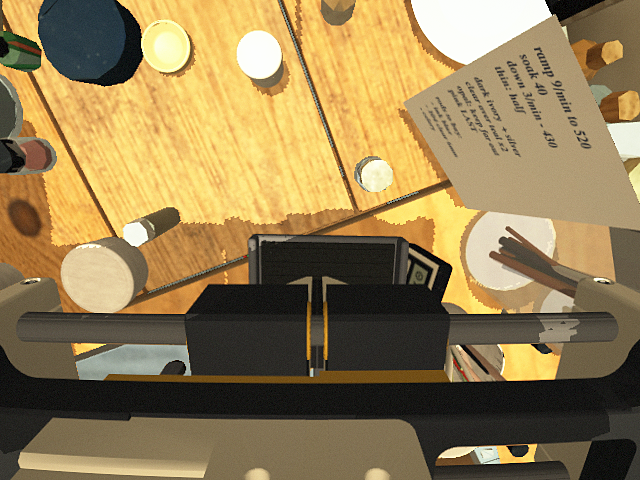

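```bash

python3 -m jog '[[[0,0,1],0],[[0,0,2],0],[[0,0,2.5],0],[[0,0,3],0],[[0,0,3],0]]' 0
python3 -m jog '[[[0,0,0.5],0],[[0,0,0.8],0],[[0,0,0.8],0]]' 0
python3 -c "
from h import *
go([.597,-.158,.10],-21.4)
o,c=grab('wrist'); cv2.imwrite('pics/wrist5.png',c['color'])
_,c=grab('scene'); cv2.imwrite('pics/scene5.png',cv2.resize(c['color'][100:340,140:460],(800,600)))
"
```

```text
time: 5.0
eef_pos: [0.6002, -0.1581, 0.1048]
tool_rot: [0.824, 0.567, 0.002, 0.003]
wrist_force: [1.1, 0.3, 7.7]
opening: 0.0005
time: 5.3
eef_pos: [0.6002, -0.1588, 0.0972]
tool_rot: [0.824, 0.567, 0.002, 0.004]
wrist_force: [0.1, -2.7, 7.7]
opening: 0.0005
t5.30 pos [ 0.6002 -0.1588  0.0972] shift cm [-0.04 -0.33 -0.29] yang -21.0 turn 0.008 F [ 0.1 -2.7  7.7] q [-0.38  0.63  1.42 -0.    1.08 -0.02]
```

View pics/scene5.png

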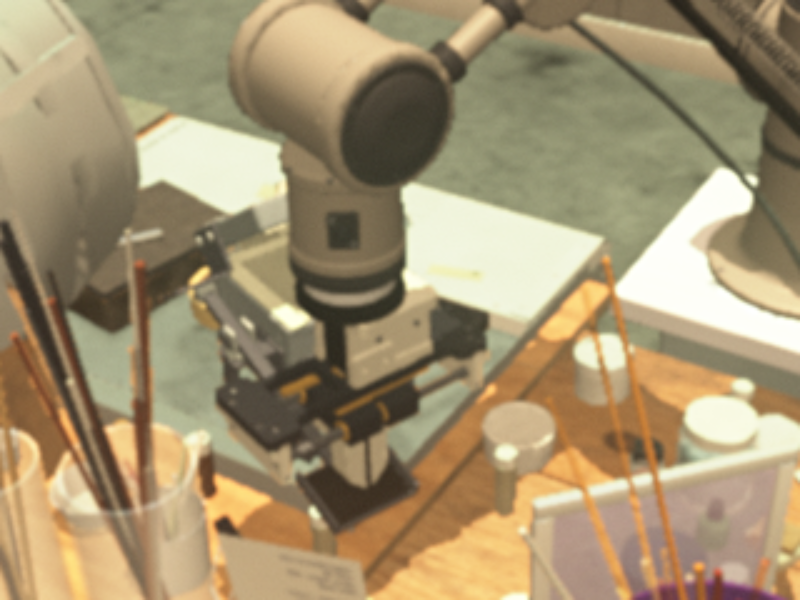

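View pics/wrist5.png

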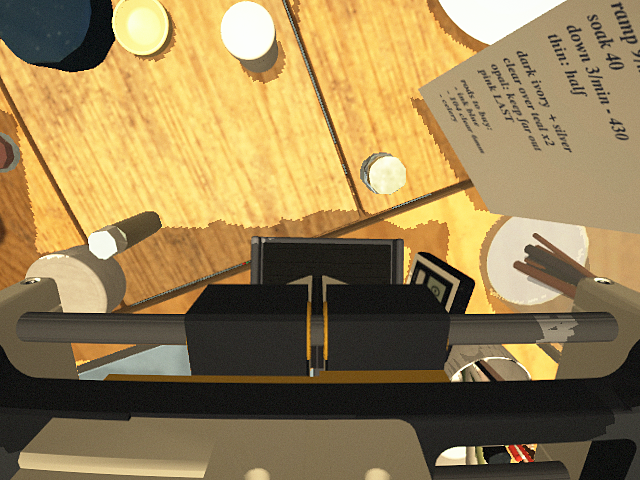

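```bash

python3 -m jog '[[[0,0,0.2],0],[[0,0,0.4],0],[[0,0,0.6],0],[[0,0,0.6],0]]' 0

```

```text
time: 5.8
eef_pos: [0.6003, -0.1587, 0.0912]
tool_rot: [0.824, 0.567, 0.002, 0.003]
wrist_force: [-0.1, -2.1, 7.1]
opening: 0.0002
```

```bash

python3 -m jog '[[[0,0,0.2],0],[[0,0,0.4],0],[[0,0,0.6],0],[[0,0,0.6],0]]' 0

```

```text
time: 6.2
eef_pos: [0.6007, -0.1591, 0.0861]
tool_rot: [0.824, 0.567, 0.002, 0.004]
wrist_force: [-0.5, -2.6, 11.0]
opening: 0.0004
```

```bash

python3 -m jog '[[[0,0,0.2],0],[[0,0,0.3],0],[[0,0,0.3],0]]' 0
python3 -c "
from h import *
go([.597,-.158,.10],-21.4)
o,c=grab('wrist'); T=np.eye(4); T[:3,:3]=Rt.from_quat(o['tool_rot']).as_matrix(); T[:3,3]=o['eef_pos']
X=cloud(c,T@np.array(c['hand_eye']))
m=(X[...,2]>.05)&(X[...,2]<.13)&(np.hypot(X[...,0]-.6,X[...,1]+.15)<.06)
m[282:]=0
P=X[m];A=np.c_[P[:,:2]-P[:,:2].mean(0),np.ones(len(P))]; g=np.linalg.lstsq(A,P[:,2],rcond=None)[0];print(len(P),P.mean(0),g,np.degrees(np.arctan(np.hypot(*g[:2]))))
"
```

```text
time: 6.5
eef_pos: [0.601, -0.1595, 0.0837]
tool_rot: [0.824, 0.567, 0.002, 0.005]
wrist_force: [-1.4, -3.5, 14.1]
opening: 0.0005
t6.50 pos [ 0.601  -0.1595  0.0837] shift cm [-0.01 -0.41 -1.63] yang -21.0 turn 0.008 F [-1.4 -3.5 14.1] q [-0.38  0.65  1.43 -0.    1.05 -0.02]
5838 [ 0.61188418 -0.14596628  0.08078677] [-0.14497764 -0.34876949  0.08078677] 20.691642764808716
```

```bash

python3 -m jog '[[[0,-0.7,0],0],[[0,-1.4,0],0],[[0,-2.1,0],0],[[0,-2.8,0],0],[[0,-3.5,0],0]]' 0
python3 -c "
from h import *
go([.544,-.1445,.084],-21.4)
o,c=grab('wrist'); cv2.imwrite('pics/wrist6.png',c['color'])
"
```

```text
time: 7.05
eef_pos: [0.5695, -0.1467, 0.0835]
tool_rot: [0.824, 0.567, 0.003, 0.006]
wrist_force: [3.6, -2.9, 9.8]
opening: 0.0003
t7.05 pos [ 0.5695 -0.1467  0.0835] shift cm [-0.71 -2.46 -0.08] yang -21.0 turn 0.008 F [ 3.6 -2.9  9.8] q [-0.38  0.59  1.54 -0.    1.   -0.02]
```

View pics/wrist6.png

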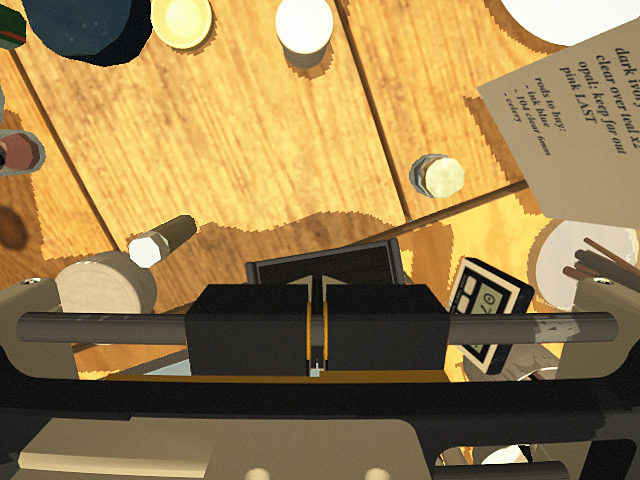

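```bash

python3 -m jog '[[[0,-0.3,0.2],0],[[-0.1,-1,0.3],0],[[-0.3,-1.7,0.3],0],[[-0.4,-2.4,0.3],0],[[-0.4,-2.4,0.3],0]]' 0
python3 -c "
from h import *
go([.544,-.1445,.084],-21.4)
o,c=grab('wrist'); cv2.imwrite('pics/wrist7.png',c['color'])
T=np.eye(4); T[:3,:3]=Rt.from_quat(o['tool_rot']).as_matrix(); T[:3,3]=o['eef_pos']
X=cloud(c,T@np.array(c['hand_eye']))
m=(X[...,2]>.06)&(X[...,2]<.13)&(np.hypot(X[...,0]-o['eef_pos'][0],X[...,1]-o['eef_pos'][1])<.08)
m[282:]=0
P=X[m];A=np.c_[P[:,:2]-P[:,:2].mean(0),np.ones(len(P))]; g=np.linalg.lstsq(A,P[:,2],rcond=None)[0];print(len(P),P.mean(0),g,np.degrees(np.arctan(np.hypot(*g[:2]))),'dir',np.degrees(np.arctan2(-g[1],-g[0])))
r=np.degrees(cv2.minAreaRect(P[:,:2].astype(np.float32))[2]) ;print(cv2.minAreaRect(P[:,:2].astype(np.float32)))
"
```

```text
time: 7.6
eef_pos: [0.5449, -0.1414, 0.0802]
tool_rot: [0.824, 0.567, 0.003, 0.005]
wrist_force: [0.7, -1.4, 10.4]
opening: 0.0003
t7.60 pos [ 0.5449 -0.1414  0.0802] shift cm [-0.32  0.04 -0.38] yang -21.0 turn 0.008 F [ 0.7 -1.4 10.4] q [-0.39  0.56  1.62 -0.    0.96 -0.02]
4925 [ 0.55201356 -0.12595841  0.07710227] [ 0.03835322 -0.35673942  0.07710227] 19.737741729090303 dir 96.13632669772039
((0.5362651944160461, -0.11782534420490265), (0.02482003904879093, 0.12166358530521393), 70.30384063720703)
```

View pics/wrist7.png

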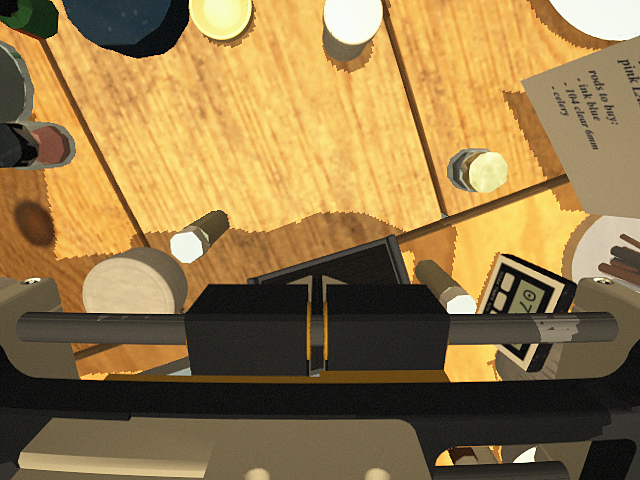

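```bash

python3 -m jog '[[[-0.2,-0.2,0],0],[[-0.3,-0.5,0.1],0],[[-0.3,-0.5,0.1],0]]' 0

```

```text
time: 7.95
eef_pos: [0.5419, -0.1419, 0.08]
tool_rot: [0.824, 0.567, 0.005, 0.006]
wrist_force: [7.2, 3.2, 13.4]
opening: 0.0001
```

```bash

python3 -m jog '[[[0,0,-0.4],0],[[0,0,-0.8],0],[[0,0,-1.2],0],[[0,0,-1.6],0],[[0,0,-1.6],0]]' 0
python3 -c "
from h import *
go([.544,-.1445,.084],-21.4)
_,c=grab('scene'); cv2.imwrite('pics/scene8.png',cv2.resize(c['color'][100:340,140:460],(800,600)))
o,c=grab('wrist'); cv2.imwrite('pics/wrist8.png',c['color'])
_,c=grab('top'); cv2.imwrite('pics/top8.png',cv2.resize(c['color'][80:320,230:490],(650,600)))
"
```

```text
time: 8.45
eef_pos: [0.5354, -0.141, 0.0911]
tool_rot: [0.824, 0.567, -0.0, 0.0]
wrist_force: [0.1, -0.5, -0.5]
opening: 0.0006
t8.45 pos [ 0.5354 -0.141   0.0911] shift cm [-0.02  0.93  0.71] yang -21.0 turn 0.007 F [ 0.1 -0.5 -0.5] q [-0.4   0.54  1.62 -0.    0.98 -0.03]
```

View pics/top8.png

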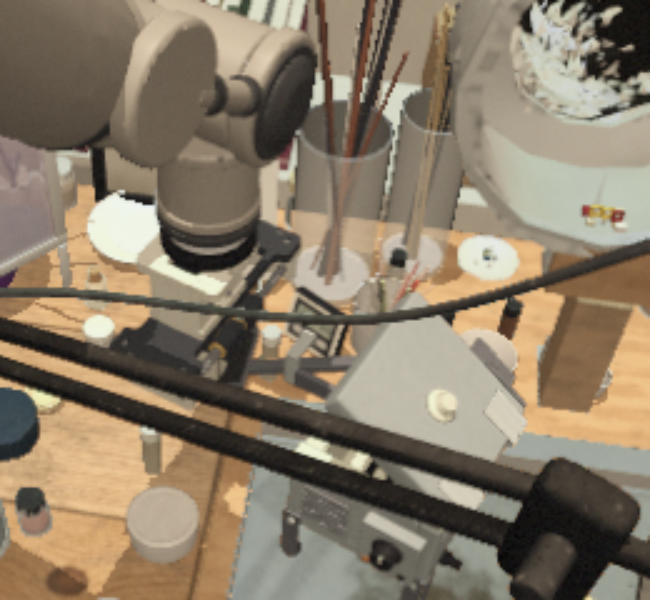

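View pics/wrist8.png

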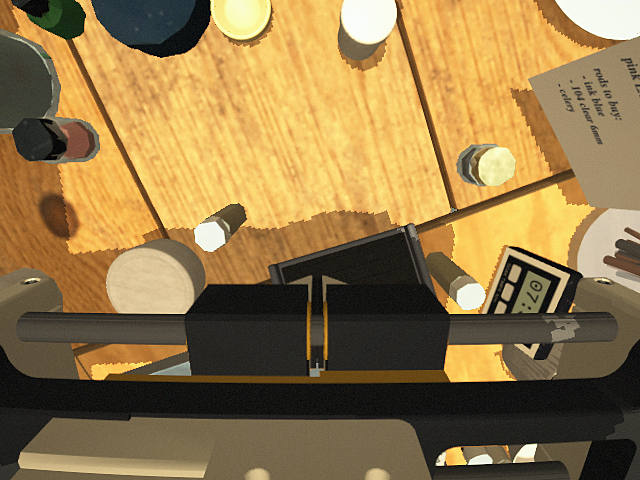

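View pics/scene8.png

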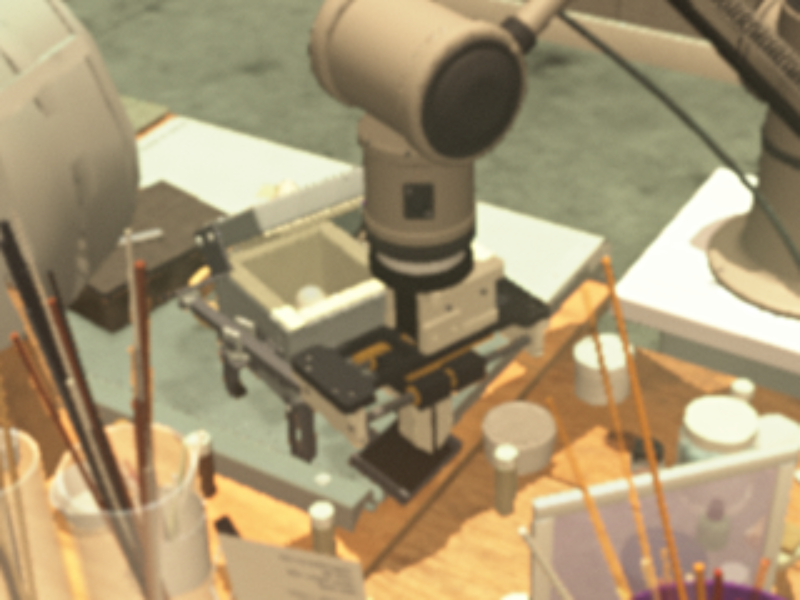

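```bash

python3 -m jog '[[[0,0.2,-0.5],0],[[0,0.4,-1.5],0],[[0,0.4,-3.5],0],[[0,0.4,-6],0],[[0,0.4,-9],0]]' 0
python3 -m jog '[[[0,0,-3],0],[[0,0,-6],0],[[0,0,-9],0],[[0,0,-9],0],[[0,0,-9],0]]' 0
python3 -c "
from h import *
go([.544,-.1445,.084],-21.4)
_,c=grab('scene'); cv2.imwrite('pics/scene9.png',cv2.resize(c['color'][100:340,140:460],(800,600)))
_,c=grab('top'); cv2.imwrite('pics/top9.png',cv2.resize(c['color'][80:320,230:490],(650,600)))
o,c=grab('wrist'); cv2.imwrite('pics/wrist9.png',c['color'])
T=np.eye(4); T[:3,:3]=Rt.from_quat(o['tool_rot']).as_matrix(); T[:3,3]=o['eef_pos']
X=cloud(c,T@np.array(c['hand_eye']))
m=(X[...,2]>.07)&(X[...,2]<.15)&(np.hypot(X[...,0]-.555,X[...,1]+.14)<.08)
P=X[m];print(len(P),P.mean(0),cv2.minAreaRect(P[:,:2].astype(np.float32)))
"
```

```text
time: 9.1
eef_pos: [0.5388, -0.1421, 0.1816]
tool_rot: [0.824, 0.567, -0.0, -0.001]
wrist_force: [0.2, 0.1, 0.2]
opening: 0.0003
time: 9.6
eef_pos: [0.5393, -0.1423, 0.2716]
tool_rot: [0.824, 0.567, 0.0, 0.001]
wrist_force: [-0.1, -0.2, -0.2]
opening: 0.0001
t9.60 pos [ 0.5393 -0.1423  0.2716] shift cm [-0.04  0.49 18.76] yang -21.0 turn 0.008 F [-0.1 -0.2 -0.2] q [-0.4   0.37  1.35  0.    1.41 -0.03]
4574 [ 0.55362895 -0.15405708  0.09196589] ((0.552577793598175, -0.16756165027618408), (0.09359842538833618, 0.07616856694221497), 86.35708618164062)
```

View pics/top9.png

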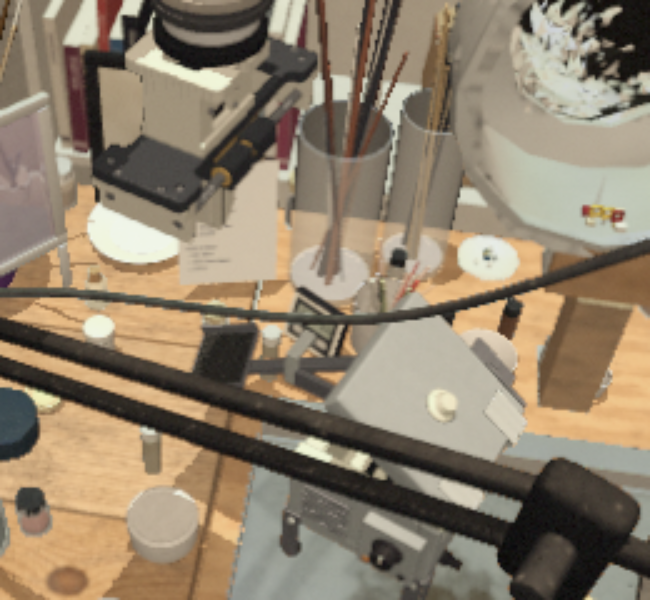

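View pics/scene9.png

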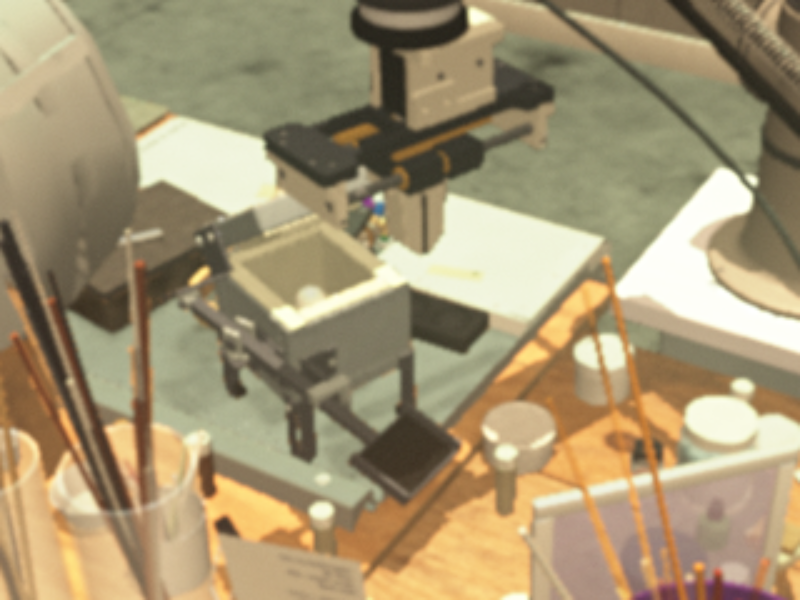

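```bash
python3 -c "
from h import *
_,c=grab('scene'); cv2.imwrite('pics/scene10.png',c['color'])
manip.job_done(); o=manip.get_obs(); print(o['time'],o['wrist_force'])"
```

```text
the job is handed in; nothing more can be done
the job is handed in; nothing more can be done
```

View pics/scene10.png

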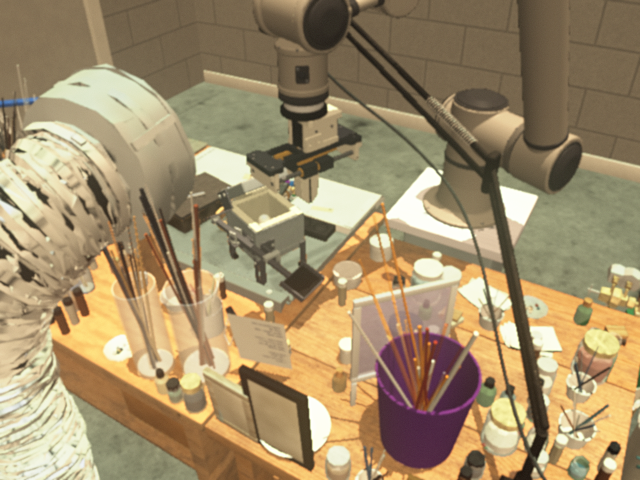

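The kiln lid is open and the lever rests under the hook with the hand clear of it. I handed the job in at about 10 s of the 42 s.

With shut fingers I pressed the tread down to its stop, where it sloped about 20° and took about 14 N. I then pushed it sideways until it met the hook's post, at about 7 N of side force. I let it rise against the hook until the force on the hand fell to zero, then lifted the hand about 18 cm straight up.

**Last checks**
- The scene picture taken just before handing in shows the lid open, the bar under the hook (tread at about pixel 302, 280) and the hand clear.
- The lever measured about 0.31 rad aside in the wrist camera, and the wrist force read about 0.
- In the pictures the cup, vial, tin, mould and lamp look unmoved. I did not measure their positions.

**One disagreement:** while the lever was being pushed in, one estimate of its swing, from the tread's slope, came out at about 0.5 rad. The lever cannot swing that far. The outline of the tread after release, and the force against the post, both pointed to about 0.3 rad, so I relied on those. I could not read the lever and lid joints directly, and handing in reports no verdict.

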